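# Close the parts vial, press the label holder home and hold it

## Task

On the clockmaker's bench, first press the open red flip cap of the parts vial shut. Then take the label holder from its wooden block, push it upright down behind the brass lip on the front of the parts rack, against the sprung orange strip, until it is fully home, and finish while still holding it pressed down there: do not let go. Leave the blue and green caps shut and do not disturb the pocket watch, the jar or the clock weight.

Things in the scene. Friction and masses are not known exactly. Their poses are not given: they have to be found in the camera images.
- rack: Dark wooden parts rack, fixed to the bench, 210 mm wide (y), wooden block 35 mm high reaching from x -28 to +72 mm. Three flip-cap vials stand in it. Origin: on the bench under the middle; x points to the rear (away from the robot at yaw 0), z up. Along its front (-x) runs the label slot behind a brass lip.
- slot (a point): Centre of the label slot at the top of its straight part, 26 mm above the bench (rack frame -45, 0, 26 mm); axes as the rack's. Slot 9 mm wide (x), 72 mm long (y) between brass end cheeks, open upward; lip and rear wall flare outward above it to a mouth about 28 mm wide, 36 mm above the bench. The orange sprung strip is its floor.
- floor_strip (a joint): Orange sprung strip at the bottom of the slot, 64 x 7.5 mm; value in m, 0 = up (its top 10 mm below the slot point, 16 mm above the bench), 0.006 = pressed fully down against its stop. It resists with 4 N at 0 rising to 8.8 N at 0.006 and springs back when released.
- holder: Label holder, about 60 g, 75 mm tall: aluminium plate 6 mm thick (x), 60 wide (y), 47 tall, a paper label on both faces; on top a black grip bar 14 mm thick (x), 44 wide (y), 45 to 75 mm above the foot. Same both ways round. Origin: centre of the lower edge; z up. Starts upright, loose in the block's slot, foot 12 mm above the bench. Home in the rack: foot 10 mm above the bench.
- stand: Light wooden block 50 x 90 x 26 mm, fixed to the bench, with an 8 mm wide, 14 mm deep slot along its y in which the holder waits. Origin: centre of its underside.
- vial_red: Clear vial with a white collar and a red flip cap, 33 mm across, 54 mm tall without cap, fixed in one of the rack's three holes (rack frame x +30, y -60, 0 or +60 mm; which colour is where varies). Origin: centre of its underside, sunk in the rack 12 mm above the bench; axes as the rack's. Top of the shut cap: 73 mm above the bench.
- cap_red (a joint): Its flip cap, a disc 35 mm across, 7 mm thick; 0 = shut, 1.15 to 1.65 rad at the start; stops at 0 and 2.0 rad. Stiff hinge: it stays where left, never springs, yields to about 1 N at the rim. Hinge line along rack y through the hinge point. Shut, it reaches from the hinge to the rack's front (-x), ending in a tab 44 mm from the hinge; opening swings the tab up and over to the rear (1.57: upright).
- hinge_red (a point): Point on the red cap's hinge line, at the vial's rear (+x, 20 mm from the vial's axis), 66 mm above the bench, level with the underside of the shut cap; fixed to the vial; axes as the rack's.
- vial_blue: Clear vial with a white collar and a blue flip cap, 33 mm across, 54 mm tall without cap, fixed in one of the rack's three holes (rack frame x +30, y -60, 0 or +60 mm; which colour is where varies). Origin: centre of its underside, sunk in the rack 12 mm above the bench; axes as the rack's. Top of the shut cap: 73 mm above the bench.
- cap_blue (a joint): Flip cap of the blue vial, like the red one; 0 = shut (as at the start), rad.
- vial_green: Clear vial with a white collar and a green flip cap, 33 mm across, 54 mm tall without cap, fixed in one of the rack's three holes (rack frame x +30, y -60, 0 or +60 mm; which colour is where varies). Origin: centre of its underside, sunk in the rack 12 mm above the bench; axes as the rack's. Top of the shut cap: 73 mm above the bench.
- cap_green (a joint): Flip cap of the green vial, like the red one; 0 = shut (as at the start), rad.
- watch: Brass pocket watch lying face up, 48 mm across, 12 mm high, loose bystander. Origin: centre of its underside.
- jar: Amber glass jar with a dark cap, 50 mm across, 60 mm tall, loose bystander. Origin: centre of its underside.
- weight: Brass clock weight, 36 mm across, 66 mm tall, standing, loose bystander. Origin: centre of its underside.
There are look-alikes about, which are no part of the job. What is shaped like the holder but pink or purple is not meant.

How it is judged:
On the way, in this order (a step that is already met when the one before it is completed fails the run):
1. the red cap is pressed shut, the holder still being in its wooden block (value of joint cap_red below 0.12 rad and horizontal distance between holder and stand below 0.03 m), for 0.2 s.
2. the holder is lifted out of its wooden block (height (world z) of holder above 0.03 m), for 0.05 s.
3. the holder is pressed home behind the lip (value of joint floor_strip above 0.0042 m and z of holder in the frame of slot below -0.0125 m and x of holder in the frame of slot between -0.005 and 0.005 m and y of holder in the frame of slot between -0.012 and 0.012 m and angle between the z axis of holder and the z axis of rack, either way round below 0.12 rad and angle between the x axis of holder and the x axis of rack, either way round below 0.12 rad and contact force between the fingers and holder above 2 N and contact force between holder and floor_strip above 4 N), for 0.3 s.
At the end, for the whole second after the job is handed in: Holder upright behind the lip (within 12 mm of its middle, 7 degrees), at rest, strip pressed over 4.2 of 6 mm, foot within 3.5 mm of home, pressing the strip with over 4 N, fingers on it with over 2 N; all three caps shut (under 0.12 rad) (all of step 3 and value of joint each of cap_red, cap_blue, cap_green below 0.12 rad and linear speed of holder below 0.02 m/s); the arm keeps its last pose, push and grip.
It fails at once if the watch is moved more than 20 mm or tipped (distance of watch from where it was at the start of the episode above 0.02 m or angle between watch's own z axis and vertical above 0.3 rad).
It fails at once if the jar is moved more than 20 mm or tipped (distance of jar from where it was at the start of the episode above 0.02 m or angle between jar's own z axis and vertical above 0.3 rad).
It fails at once if the weight is moved more than 20 mm or tipped (distance of weight from where it was at the start of the episode above 0.02 m or angle between weight's own z axis and vertical above 0.3 rad).
It fails at once if the blue cap is opened (value of joint cap_blue above 0.25 rad).
It fails at once if the green cap is opened (value of joint cap_green above 0.25 rad).
It also fails if it takes over 54 s, if anything falls off the work surface, if the arm or the gripper's body presses on something with over 40 N, if the wrist force passes 120 N, or if a joint passes its speed limit or range.

## Robot

A 6-joint arm with a two-finger parallel gripper is mounted at the origin on the work surface. World frame = base frame: x ahead of the robot, y to its left, z up, the work surface at z = 0. Lengths are in m, angles in rad, forces in N, time in s.
With the tool pointing down it reaches from about 0.4 to 0.825 m from the base axis. Payload 7 kg.
Tool frame: the origin (TCP) lies at the centre of the arm's flange, where the gripper is bolted on; the fingertips stand 178 mm ahead of it and the grasp point (between the pads) lies 159 mm ahead of it; z points along the fingers, y is the line along which they close (so a half turn about z gives the same grasp; the last joint's range is limited). The gripper opens to 88 mm and grips with 3 to 60 N. Pads are 19 mm wide; open, the fingers measure 130 mm over their backs; the gripper's body (78 mm by 193 mm) begins 47 mm behind the grasp point.
Start: joints at [1.495, 0.359, 0.012, 0, -1.224, -0.288], TCP at [0.24, 0.631, 0.405] pointing down, gripper open.
Joint ranges: [-3.07, 3.07], [-1.43, 2.12], [-1.02, 1.25], [-3.03, 1.67], [-3.05, -0], [-3.03, 3.03]. Speed limits (rad/s): [2.39, 2.39, 3.01, 3.14, 3.14, 3.14].

## Interface

Orientations are given as a rotation vector (axis times angle).
In Python, from station import read_state, camera, camera_info, hand_in, look_for, place_of gives the robot as it stands. The module is installed in compiled form; this text tells all that it offers.
- The arm moves only by the tool arm_command, never from a script. Its argument "series" is a list of rows, each a list of 3 entries, a list of its own where there are three numbers: the turn, a rotation vector about the tool's x, y, z in units of 6 degrees (1.0 is 6 degrees), then the shift along the tool's x, y, z in units of 25 mm (1.0 is 25 mm), then the finger opening in mm, from 0 to 87.6. A call has 1 to 20 rows; each row shifts and turns the commanded pose from where the row before left it, along the tool's axes as they then stand; what a row does not reach is not made up. A row lasts 1/12 s, in which the tool goes at most 41.7 mm and 7.16 degrees, less where a joint would pass 70% of its speed; a pose out of reach is approached as far as the arm can. A call is refused whole if a number of a shift passes 1 or a number of a turn 1, either way. A call with a gripper value outside its range is refused whole. The fingers move at their own pace and stop on an object; the grip force is fixed at half the most. Time passes only in rows, so rows that do not move let the fingers close. It gives the time, the measured TCP pose, the force, the opening and the grip force at its end, in the units of the state.
- read_state(): the state, without advancing time (a new reading comes with each control period).
- camera(name): name is "scene" or "top" or "wrist"; returns the picture (420x560x3 uint8, red, green, blue); there is no depth.
- camera_info(name): a dict with "intrinsics" (3x3 intrinsics, pixels), "R" (3x3) and "t" (3): a world point X has camera coordinates R X + t. Camera axes: x right, y down, z forward; pixel columns grow to the right and rows downward; lengths in m; the calibration is good to about 2 mm. A picture is of the moment at which its call begins: read the wrist's pose just before it. camera_info takes no time and is no camera call; for the wrist camera it gives the pose at the moment of the call.
- hand_in(): hands the job in; it is judged then, once.
Trained networks look in the newest picture that a camera, given by its name, has taken for a name from the list of things; names that differ only in an ending like _2 or _b are one class to them, and where a whole thing is asked for, a point or a joint stands for the part that bears it (a point fixed in the world has none). Each returns a list of dicts, best first, with "p" (0 to 1); they miss things now and then, are a little off and sometimes report something else, mostly with a low value. They report only what shows in the picture. A call takes as long as a camera call. They do not tell look-alikes from the thing itself.
- look_for(camera, thing): "at" ([x, y, z] in m, in the coordinates of the camera as it stood for that picture, good to about 4 mm: the middle of the surface that is visible of it).
- place_of(camera, thing): "at" ([x, y, z] in m, in the coordinates of the camera as it stood for that picture, good to about 4 mm: a listed point, or the origin of a listed thing).
The state is a dict: "clock": time; "q": joint angles; "qvel": joint speeds; "tau": joint torques, N m; "tcp_pos": TCP position; "tool_rot": TCP orientation; "force": force on the tool from outside, world axes, zero at the start; "wrist_torque": the same for the moment, N m; "gripper_width": finger opening in m; "gripper_force": force on a finger pad.
Only numpy, scipy, OpenCV 4.12 (cv2) and the standard library are available. Lean on these libraries where they do the work, as an engineer would, in place of code of your own. Each camera call takes 0.05 s, during which the arm holds its last target. There are 200 camera calls.

## Working session

There is one attempt and no reset: what is moved stays moved. The work goes in short steps, Python scripts to look and compute and a tool call to move; the robot and the scene stay as the last step left them, time stands still between calls to the robot, and variables do not carry over. Pictures are saved under pics/ and viewed, at most 11 in all, crops included, and the job is handed in when it is done.

Besides the shell and the picture viewer there is one more tool, called after "Request:" in YAML: its name, and indented under it one key for each argument. arm_command: Moves the arm, as the interface text tells. Its arguments: {"type":"object","properties":{"series":{"type":"array"}},"required":["series"]}

```bash
mkdir -p pics; cat > h.py <<'E'
import numpy as np, cv2
from station import *
from scipy.spatial.transform import Rotation as R
def snap(n,f):
    im=camera(n); cv2.imwrite('pics/'+f,im[:,:,::-1]); return im
def w(n,p):
    i=camera_info(n); return np.array(i['R']).T@(np.array(p)-np.array(i['t']))
def px(n,X):
    i=camera_info(n); c=np.array(i['intrinsics'])@(np.array(i['R'])@np.array(X)+np.array(i['t'])); return c[:2]/c[2]
E
python3 - <<'E'
from h import *
s=read_state(); print(s['clock'],s['tcp_pos'],s['tool_rot'],s['gripper_width'])
a=snap('scene','s0.png'); b=snap('top','t0.png')
cv2.imwrite('pics/both.png',cv2.resize(np.vstack([a,b]),None,fx=.71,fy=.71)[:,:,::-1])
for c in ['scene','top']:
  for t in ['rack','slot','holder','stand','vial_red','hinge_red','vial_blue','vial_green','watch','jar','weight']:
    for d in place_of(c,t)[:3]:
      X=w(c,d['at']); print(c,t,round(d['p'],2),X.round(3),px(c,X).round(0))
E
```

```text
0.0 [0.24010192 0.63063794 0.40372348] [ 3.08810423e+00 -5.68231426e-01 -2.98711957e-04] 0.08784856158939905
scene rack 0.55 [ 0.524 -0.021  0.001] [284. 210.]
scene slot 0.58 [ 0.476 -0.013  0.028] [287. 189.]
scene holder 0.95 [0.512 0.263 0.013] [397. 201.]
scene holder 0.92 [ 0.516  0.16  -0.   ] [356. 207.]
scene holder 0.85 [ 0.408  0.308 -0.001] [405. 177.]
scene stand 0.97 [ 0.512  0.268 -0.   ] [398. 205.]
scene vial_red 0.75 [ 0.547 -0.031  0.007] [280. 215.]
scene hinge_red 0.63 [ 0.572 -0.033  0.065] [279. 205.]
scene vial_blue 0.69 [0.565 0.034 0.014] [307. 218.]
scene vial_green 0.68 [ 0.536 -0.089  0.014] [256. 210.]
scene vial_green 0.32 [ 0.474 -0.015  0.027] [286. 189.]
scene watch 0.82 [0.732 0.02  0.005] [306. 277.]
scene jar 0.8 [ 0.418 -0.372  0.004] [151. 183.]
scene jar 0.22 [0.513 0.26  0.011] [396. 202.]
scene weight 0.8 [ 0.703  0.26  -0.   ] [413. 266.]
top rack 0.59 [ 0.522 -0.027  0.002] [263. 223.]
top slot 0.6 [ 0.478 -0.01   0.026] [255. 241.]
top holder 0.75 [0.408 0.309 0.001] [123. 269.]
top holder 0.69 [0.508 0.265 0.012] [141. 228.]
top holder 0.68 [ 0.608  0.217 -0.003] [164. 187.]
top stand 0.68 [ 0.511  0.271 -0.002] [140. 227.]
top vial_red 0.6 [ 0.547 -0.027  0.009] [263. 212.]
top hinge_red 0.71 [ 0.568 -0.031  0.064] [264. 201.]
top vial_blue 0.64 [0.562 0.027 0.012] [240. 206.]
top vial_green 0.52 [ 0.54  -0.086  0.011] [287. 215.]
top vial_green 0.31 [ 0.567 -0.032  0.067] [264. 202.]
top watch 0.68 [ 0.731  0.022 -0.002] [243. 139.]
top jar 0.73 [ 0.419 -0.378  0.003] [408. 266.]
top weight 0.59 [0.705 0.267 0.001] [144. 148.]
```

View pics/s0.png

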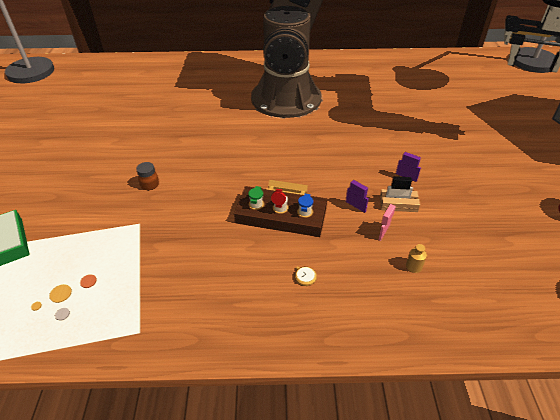

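View pics/t0.png

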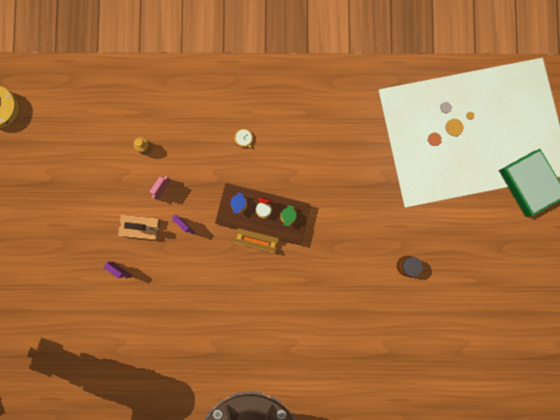

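Scene shows the holder (black bar on an aluminium plate, in the wooden block) at scene (401,187)/top (140,227). What could be taken for it: purple at scene (357,195) and (409,165), pink at (387,220). The open red cap is in the middle vial, scene (280,198), between green (256,197) and blue (306,203).

```bash
cat >> h.py <<'E'
def go(pos,yaw):
    "tool-axis shift (units of 25 mm) at the current orientation, and turn about tool z (units of 6 deg)"
    s=read_state(); T=R.from_rotvec(s['tool_rot']); y=np.arctan2(*T.as_matrix()[[1,0],0])
    d=T.inv().apply(np.array(pos)-s['tcp_pos'])/.025
    Tt=R.from_euler('z',yaw)*R.from_rotvec([np.pi,0,0])
    print('t',round(s['clock'],2),'yaw',y.round(3),'shift',d.round(2),'turn',((T.inv()*Tt).as_rotvec()/np.radians(6)).round(2))
E
python3 - <<'E'
from h import *
i=camera_info('wrist'); s=read_state(); T=R.from_rotvec(s['tool_rot'])
c=-np.array(i['R']).T@i['t']; print('cam in tool',T.inv().apply(c-s['tcp_pos']).round(3),(T.inv().as_matrix()@np.array(i['R']).T).round(2), i['intrinsics'])
go([.45,.27,.38],-1.57)
im=camera('top'); a=camera('scene')
cv2.imwrite('pics/crop.png',np.hstack([cv2.resize(im[180:280,90:200],(400,364)),cv2.resize(a[140:250,340:440],(400,364))])[:,:,::-1])
E
```

```text
cam in tool [ 0.083 -0.001  0.019] [[-0.   -0.95 -0.31]
 [ 1.   -0.    0.  ]
 [-0.   -0.31  0.95]] [[346.06546482   0.         276.34961862]
 [  0.         346.06546482 214.99447163]
 [  0.           0.           1.        ]]
t 1.2 yaw -0.364 shift [12.98 10.5   0.99] turn [ 0.   -0.   11.52]
```

View pics/crop.png

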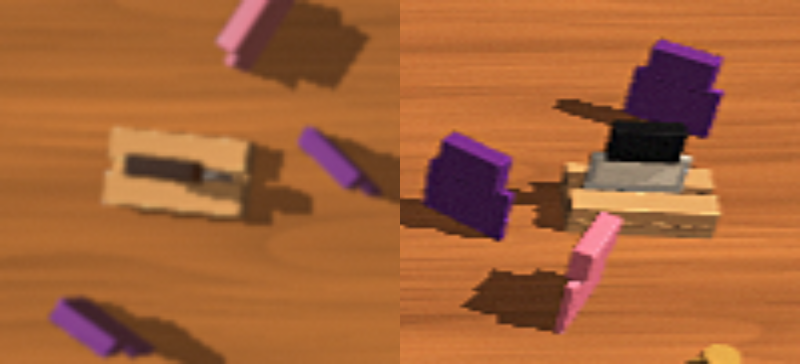

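Close crop confirms: the black bar on the aluminium plate in the wooden block is the holder; the neighbours are purple and pink. I move above it for a close look.

Request:
arm_command:
  series:
    - [[0, 0, 0], [0.95, 0.6, 0.06], 87]
    - [[0, 0, 0], [0.95, 0.6, 0.06], 87]
    - [[0, 0, 0], [0.95, 0.6, 0.06], 87]
    - [[0, 0, 0], [0.95, 0.6, 0.06], 87]
    - [[0, 0, 0], [0.95, 0.6, 0.06], 87]
    - [[0, 0, 0], [0.95, 0.6, 0.06], 87]
    - [[0, 0, 0], [0.95, 0.6, 0.06], 87]
    - [[0, 0, 0], [0.95, 0.6, 0.06], 87]
    - [[0, 0, 0], [0.95, 0.6, 0.06], 87]
    - [[0, 0, 0], [0.95, 0.6, 0.06], 87]
    - [[0, 0, 0], [0.95, 0.6, 0.06], 87]
    - [[0, 0, 0], [0.95, 0.6, 0.06], 87]
    - [[0, 0, 0], [0.95, 0.6, 0.06], 87]
    - [[0, 0, 0], [0.95, 0.6, 0.06], 87]
    - [[0, 0, 0], [0.95, 0.6, 0.06], 87]
    - [[0, 0, 0], [0.95, 0.6, 0.06], 87]

```text
clock: 2.63
tcp_pos: [0.5106, 0.2701, 0.3808]
tool_rot: [-3.089, 0.568, -0.0]
force: [0.9, -0.4, 0.3]
gripper_width: 0.087
gripper_force: 0.0
```

Request:
arm_command:
  series:
    - [[0, 0, 1], [0, 0, 0], 87]
    - [[0, 0, 1], [0, 0, 0], 87]
    - [[0, 0, 1], [0, 0, 0], 87]
    - [[0, 0, 1], [0, 0, 0], 87]
    - [[0, 0, 1], [0, 0, 0], 87]
    - [[0, 0, 1], [0, 0, 0], 87]
    - [[0, 0, 1], [0, 0, 0], 87]
    - [[0, 0, 1], [0, 0, 0], 87]
    - [[0, 0, 1], [0, 0, 0], 87]
    - [[0, 0, 1], [0, 0, 0], 87]
    - [[0, 0, 1], [0, 0, 0], 87]
    - [[0, 0, 0], [0, 0, 0], 87]

```text
clock: 3.63
tcp_pos: [0.5099, 0.2713, 0.3807]
tool_rot: [-2.277, 2.165, -0.0]
force: [0.2, -1.5, -0.0]
gripper_width: 0.0871
gripper_force: 0.0
```

```bash
python3 - <<'E'
from h import *
s=read_state(); print(s['q'].round(2) if hasattr(s['q'],'round') else s['q'],s['tcp_pos'])
snap('wrist','w1.png')
for t in ['holder','stand','vial_blue','vial_red']:
  for d in place_of('wrist',t)[:3]:
    X=w('wrist',d['at']); print(t,round(d['p'],2),X.round(3),px('wrist',X).round(0))
go([.512,.266,.38],-1.57)
E
```

```text
[ 0.83  0.22 -0.24  0.   -1.11 -0.78] [0.50991111 0.27127783 0.38074977]
holder 0.87 [0.411 0.308 0.003] [364. 224.]
holder 0.86 [0.604 0.213 0.002] [186. 124.]
holder 0.84 [0.508 0.265 0.014] [279. 183.]
stand 0.61 [0.509 0.269 0.   ] [277. 183.]
t 3.88 yaw -1.513 shift [ 0.22 -0.07  0.03] turn [-0.    0.    0.54]
```

View pics/w1.png

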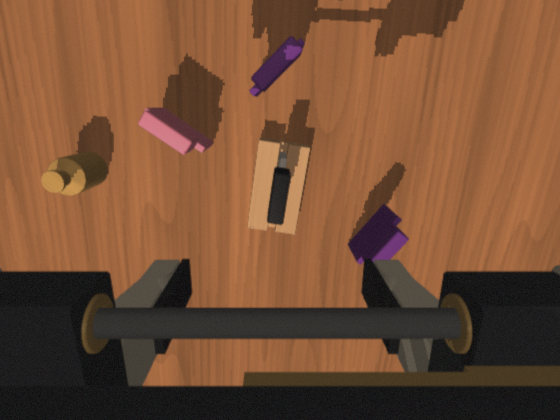

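The wrist view shows the black bar at (279,195) in the block (280,187), decoys purple (276,67), (378,235) and pink (172,130). Now get its exact pose by segmentation.

```bash
cat >> h.py <<'E'
def ray(n,uv,z):
    i=camera_info(n); Rm=np.array(i['R']); c=-Rm.T@i['t']
    d=Rm.T@np.linalg.inv(i['intrinsics'])@[uv[0],uv[1],1]; return c+d*(z-c[2])/d[2]
def rect(mask,n,z,near):
    k,l,st,ce=cv2.connectedComponentsWithStats(mask.astype(np.uint8))
    j=1+np.argmin([np.hypot(*(ce[a]-near))+(1e3 if st[a,4]<100 else 0) for a in range(1,k)])
    cs=cv2.findContours((l==j).astype(np.uint8),0,1)[0][0][:,0]
    P=np.array([ray(n,q,z)[:2] for q in cs],np.float32)*1000
    r=cv2.minAreaRect(P); return st[j],np.round(r[0],1),np.round(r[1],1),round(r[2],1)
E
python3 - <<'E'
from h import *
im=cv2.imread('pics/w1.png').astype(int)[:,:,::-1]; m=np.zeros((420,560),bool); m[125:245,235:325]=1
print('px bar',im[195,280],'wood',im[215,258],'bench',im[250,250],im[150,240],'shadow',im[140,285])
hsv=cv2.cvtColor(im.astype(np.uint8),cv2.COLOR_RGB2HSV)
for z in (.08,.087): print('bar',rect(m&(im.max(2)<48),'wrist',z,(280,195)))
stand=m&(im[:,:,0]>185)&(im[:,:,1]>125)
stand=cv2.morphologyEx(stand.astype(np.uint8),cv2.MORPH_CLOSE,np.ones((15,15)))>0
print('stand',rect(stand,'wrist',.026,(280,187)))
E
```

```text
px bar [45 41 39] wood [200 148 101] bench [160 104  63] [166 107  65] shadow [89 58 41]
bar (array([268, 167,  22,  56, 769], dtype=int32), array([508.6, 261.8]), array([47.6, 12.8]), 84.9)
bar (array([268, 167,  22,  56, 769], dtype=int32), array([508.7, 260. ]), array([46.4, 12.5]), 84.9)
stand (array([ 248,  141,   61,   93, 2674], dtype=int32), array([509.4, 269.2]), array([88.6, 48.8]), 84.8)
```

Request:
arm_command:
  series:
    - [[0, 0, 0], [0.97, 0.02, 0], 0]
    - [[0, 0, 0], [0.97, 0.02, 0], 0]
    - [[0, 0, 0], [0.97, 0.02, 0], 0]
    - [[0, 0, 0], [0.97, 0.02, 0], 0]
    - [[0, 0, 0], [0.97, 0.02, 0], 0]
    - [[0, 0, 0], [0.97, 0.02, 0], 0]
    - [[0, 0, 0], [0.97, 0.02, 0], 0]
    - [[0, 0, 0], [0.97, 0.02, 0], 0]
    - [[0, 0, 0], [0.97, 0.02, 0], 0]
    - [[0, 0, 0], [0.97, 0.02, 0], 0]
    - [[0, 0, 0], [0.97, 0.02, 0], 0]
    - [[0, 0, 0], [0.97, 0.02, 0], 0]
    - [[0, 0, 0.9], [0, 0, 0], 0]
    - [[0, 0, 0.9], [0, 0, 0], 0]
    - [[0, 0, 0.85], [0, 0, 0], 0]
    - [[0, 0, 0], [0, 0, 0], 0]

```text
clock: 5.22
tcp_pos: [0.5199, -0.0199, 0.3807]
tool_rot: [-1.957, 2.457, -0.0]
force: [-0.4, 0.8, 0.6]
gripper_width: 0.0003
gripper_force: 0.0
```

```bash
python3 - <<'E'
from h import *
snap('wrist','w2.png')
for t in ['rack','slot','vial_blue','vial_green','vial_red','hinge_red','floor_strip']:
  for d in place_of('wrist',t)[:2]:
    X=w('wrist',d['at']); print(t,round(d['p'],2),X.round(3),px('wrist',X).round(0))
for d in look_for('wrist','cap_red')[:2]: X=w('wrist',d['at']); print('cap',d['p'],X.round(3),px('wrist',X).round(0))
go([.52,-.02,.38],-1.79)
E
```

```text
rack 0.62 [ 0.519 -0.021  0.004] [277. 185.]
rack 0.35 [ 0.57  -0.035  0.068] [216. 198.]
slot 0.71 [ 0.475 -0.013  0.026] [321. 188.]
vial_green 0.72 [ 0.536 -0.088  0.015] [244. 125.]
vial_red 0.76 [ 0.547 -0.031  0.013] [248. 183.]
hinge_red 0.9 [ 0.571 -0.035  0.067] [215. 197.]
hinge_red 0.33 [ 0.549 -0.033  0.013] [245. 182.]Traceback (most recent call last):
  File "<stdin>", line 4, in <module>
ValueError: it knows: hinge_red, holder, jar, rack, slot, stand, vial_blue, vial_green, vial_red, watch, weight
```

View pics/w2.png

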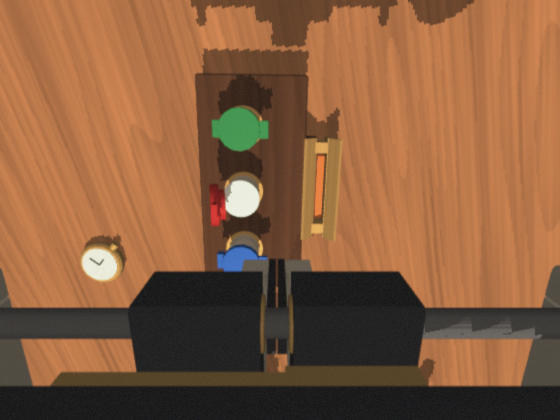

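The wrist view shows the red cap standing upright at (215,205) behind the white collar (241,197), with green (240,128) and blue (242,260) shut; orange strip at (319,185).

```bash
python3 - <<'E'
from h import *
im=cv2.imread('pics/w2.png').astype(int)[:,:,::-1]; r,g,b=im[:,:,0],im[:,:,1],im[:,:,2]
m=np.zeros((420,560),bool); m[150:220,308:332]=1
print(im[180,319],im[180,308],im[150,333],im[185,312],im[185,327])
print('strip',rect(m&(r>1.7*g)&(r>150),'wrist',.016,(319,185)))
m[:]=0; m[60:262,190:345]=1
hsv=cv2.cvtColor(im.astype(np.uint8),cv2.COLOR_RGB2HSV)
m2=m&(r>180)&(r<1.25*g)&(b<.95*r)&(np.arange(560)>300)[None]
gr=m&(g>1.5*r); print('green',rect(gr,'wrist',.073,(240,128)))
wh=m&(im.min(2)>190); print('collar',rect(wh,'wrist',.066,(241,197)))
rd=m&(r>2.5*g)&(r>90)&(np.arange(560)<240)[None]; s=rect(rd,'wrist',.1,(215,205)); print('red',s)
dark=m&(im.max(2)<75)
for x,z in ((197,.035),(307,.035)): print(x)
E
python3 - <<'E'
import cv2
a=cv2.imread('pics/w2.png')[130:245,190:350]; cv2.imwrite('pics/c2.png',cv2.resize(a,(800,575),interpolation=cv2.INTER_CUBIC))
E
```

```text
[232 130  66] [162 122  68] [164 124  70] [164 123  68] [158 118  67]
strip (array([314, 155,  11,  61, 463], dtype=int32), array([476.6, -13. ]), array([62.7,  7.8]), 76.5)
green (array([ 212,  108,   56,   43, 1699], dtype=int32), array([535. , -87.5]), array([33.2, 44.7]), 77.3)
collar (array([226, 181,  33,  35, 894], dtype=int32), array([548. , -28.2]), array([31.7, 27.2]), 59.2)
red (array([210, 185,  16,  41, 528], dtype=int32), array([563.7, -36.1]), array([32.7, 11.9]), 77.3)
197
307
```

View pics/c2.png

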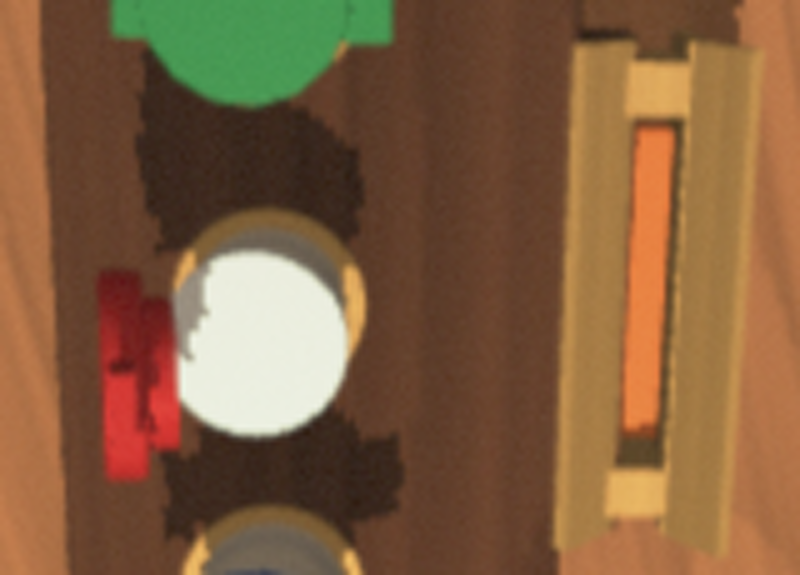

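Request:
arm_command:
  series:
    - [[0, 0, 0], [0.02, -0.91, 0], 0]
    - [[0, 0, 0], [0.02, -0.91, 0], 0]
    - [[0, 0, 0], [0.02, -0.91, 0], 0]
    - [[0, 0, 0], [0.01, -0.91, 0], 0]
    - [[0, 0, 0], [0, 0, 0.9], 0]
    - [[0, 0, 0], [0, 0, 0.9], 0]
    - [[0, 0, 0], [0, 0, 0.9], 0]
    - [[0, 0, 0], [0, 0, 0.9], 0]
    - [[0, 0, 0], [0, 0, 0.9], 0]
    - [[0, 0, 0], [0, 0, 0], 0]

```text
clock: 6.4
tcp_pos: [0.6067, -0.0415, 0.2635]
tool_rot: [1.957, -2.449, -0.006]
force: [-1.8, -1.4, -1.4]
gripper_width: 0.0008
gripper_force: 0.0
```

Request:
arm_command:
  series:
    - [[0, 0, 0], [0, 0.24, 0], 0]
    - [[0, 0, 0], [0, 0.24, 0], 0]
    - [[0, 0, 0], [0, 0.24, 0], 0]
    - [[0, 0, 0], [0, 0.24, 0], 0]
    - [[0, 0, 0], [0, 0.24, 0], 0]
    - [[0, 0, 0], [0, 0.24, 0], 0]
    - [[0, 0, 0], [0, 0.24, 0], 0]
    - [[0, 0, 0], [0, 0.24, 0], 0]
    - [[0, 0, 0], [0, 0.24, 0], 0]
    - [[0, 0, 0], [0, 0.24, 0], 0]

```text
clock: 7.23
tcp_pos: [0.5492, -0.028, 0.2682]
tool_rot: [-1.961, 2.454, -0.0]
force: [0.3, -0.2, 0.2]
gripper_width: 0.0002
gripper_force: 0.1
```

```bash
python3 - <<'E'
from h import *
s=read_state(); print(s['force'],s['tcp_pos'],s['clock'])
a=snap('scene','s3.png')[165:245,220:345]; b=snap('top','t3.png')[170:260,200:330]
c=snap('wrist','w3.png')[100:350,130:380]
cv2.imwrite('pics/c3.png',np.hstack([cv2.resize(a,(450,400),interpolation=2),cv2.resize(c,(350,400))])[:,:,::-1])
E
```

```text
[ 0.25085955 -0.21671176  0.16537584] [ 0.54918278 -0.0280337   0.26822651] 7.2333
```

View pics/c3.png

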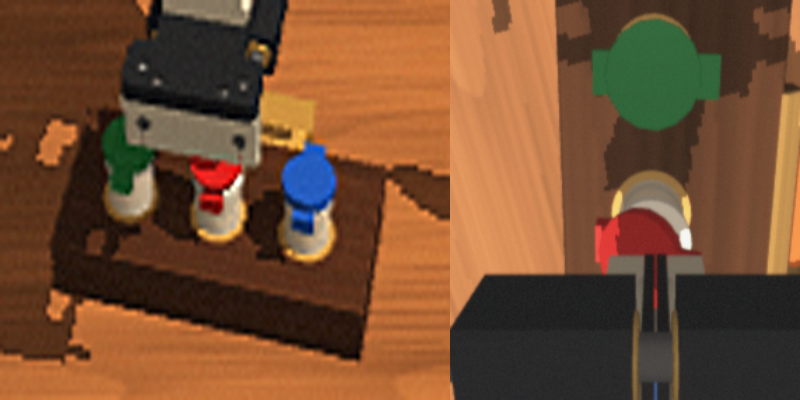

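The cap leans forward under the fingers (crop left (215,170)), the neighbours are shut. Now press down.

Request:
arm_command:
  series:
    - [[0, 0, 0], [0, 0.12, 0.1], 0]
    - [[0, 0, 0], [0, 0.12, 0.1], 0]
    - [[0, 0, 0], [0, 0.06, 0.1], 0]
    - [[0, 0, 0], [0, 0, 0.1], 0]
    - [[0, 0, 0], [0, 0, 0.1], 0]
    - [[0, 0, 0], [0, 0, 0.1], 0]
    - [[0, 0, 0], [0, 0, 0.06], 0]
    - [[0, 0, 0], [0, 0, 0.04], 0]
    - [[0, 0, 0], [0, 0, 0], 0]

```text
clock: 8.13
tcp_pos: [0.5424, -0.0265, 0.2512]
tool_rot: [1.961, -2.454, 0.0]
force: [-4.0, 0.7, 8.8]
gripper_width: 0.0005
gripper_force: 4.0
```

Request:
arm_command:
  series:
    - [[0, 0, 0], [0, 0, 0.04], 0]
    - [[0, 0, 0], [0, 0, 0.03], 0]
    - [[0, 0, 0], [0, 0, 0], 0]
    - [[0, 0, 0], [0, 0, 0], 0]

```text
clock: 8.47
tcp_pos: [0.5423, -0.0265, 0.2509]
tool_rot: [-1.962, 2.453, -0.001]
force: [-9.5, 2.4, 21.3]
gripper_width: 0.0004
gripper_force: 11.1
```

Request:
arm_command:
  series:
    - [[0, 0, 0], [0, 0, -0.2], 0]
    - [[0, 0, 0], [0, 0, -0.9], 0]
    - [[0, 0, 0], [0, 0, -1], 0]
    - [[0, 0, 0], [0, 0, -1], 0]
    - [[0, 0, 0], [0, 0, -1], 0]
    - [[0, 0, 0], [0, 0.44, -1], 0]
    - [[0, 0, 0], [0, 0.44, -0.1], 0]
    - [[0, 0, 0], [0, 0, 0], 0]

```text
clock: 9.13
tcp_pos: [0.52, -0.0215, 0.3807]
tool_rot: [-1.959, 2.452, -0.001]
force: [-0.1, -0.6, -0.6]
gripper_width: 0.0002
gripper_force: 0.0
```

```bash
python3 - <<'E'
from h import *
snap('wrist','w4.png')
for t in ['slot','hinge_red','vial_red']:
  for d in place_of('wrist',t)[:1]: X=w('wrist',d['at']); print(t,round(d['p'],2),X.round(3))
im=cv2.imread('pics/w4.png').astype(int)[:,:,::-1]; r,g,b=im[:,:,0],im[:,:,1],im[:,:,2]
s=np.array([.4768,-.012,.016]); p=px('wrist',s); print(p)
V,U=np.mgrid[:420,:560]; m=(abs(U-p[0])<14)&(abs(V-p[1])<50)
print('strip',rect(m&(r>1.7*g)&(r>150),'wrist',.016,p))
p=px('wrist',[.549,-.029,.073]); m=(np.hypot(U-p[0],V-p[1])<45)
print('red',rect(m&(r>2.5*g)&(r>90),'wrist',.073,p))
p=px('wrist',[.536,-.087,.073]); m=(np.hypot(U-p[0],V-p[1])<45)
print('green',rect(m&(g>1.5*r),'wrist',.073,p))
go([.5088,.2655,.38],-1.661)
E
```

```text
slot 0.76 [ 0.476 -0.012  0.027]
hinge_red 0.89 [ 0.571 -0.038  0.064]
vial_red 0.92 [ 0.549 -0.033  0.01 ]
[320.1646656  189.34579011]
strip (array([315, 156,  11,  61, 459], dtype=int32), array([476.3, -14.6]), array([62.3,  7.7]), 76.0)
red (array([ 216,  182,   54,   39, 1470], dtype=int32), array([548. , -31.3]), array([33.7, 45.5]), 77.2)
green (array([ 214,  109,   56,   43, 1697], dtype=int32), array([534. , -88.9]), array([32.9, 44.5]), 77.2)
t 9.33 yaw -1.793 shift [-11.1    3.01  -0.08] turn [ 0.01 -0.01 -1.26]
```

View pics/w4.png

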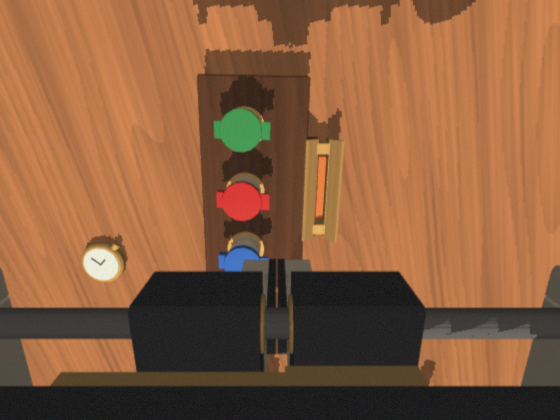

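Red cap lies shut at (242,201) like its neighbours. On to the holder.

Request:
arm_command:
  series:
    - [[0, 0, 0], [-0.93, 0.25, 0], 45]
    - [[0, 0, 0], [-0.93, 0.25, 0], 45]
    - [[0, 0, 0], [-0.93, 0.25, 0], 45]
    - [[0, 0, 0], [-0.93, 0.25, 0], 45]
    - [[0, 0, 0], [-0.93, 0.25, 0], 45]
    - [[0, 0, 0], [-0.93, 0.25, 0], 45]
    - [[0, 0, 0], [-0.93, 0.25, 0], 45]
    - [[0, 0, 0], [-0.93, 0.25, 0], 45]
    - [[0, 0, 0], [-0.93, 0.25, 0], 45]
    - [[0, 0, 0], [-0.93, 0.25, 0], 45]
    - [[0, 0, 0], [-0.93, 0.25, 0], 45]
    - [[0, 0, 0], [-0.9, 0.25, 0], 45]
    - [[0, 0, -0.63], [0, 0, 0.9], 45]
    - [[0, 0, -0.63], [0, 0, 0.9], 45]
    - [[0, 0, 0], [0, 0, 0.8], 45]
    - [[0, 0, 0], [0, 0, 0], 45]

```text
clock: 10.67
tcp_pos: [0.5082, 0.2656, 0.3085]
tool_rot: [2.112, -2.314, -0.001]
force: [-1.3, -1.1, -0.8]
gripper_width: 0.0451
gripper_force: 0.0
```

```bash
python3 - <<'E'
from h import *
im=snap('wrist','w5.png').astype(int)
for t in ['holder','stand']:
  for d in place_of('wrist',t)[:3]:
    X=w('wrist',d['at']); print(t,round(d['p'],2),X.round(3),px('wrist',X).round(0))
p=px('wrist',[.509,.262,.085]); V,U=np.mgrid[:420,:560]; m=(abs(U-p[0])<25)&(abs(V-p[1])<45)
print(p,'bar',rect(m&(im.max(2)<52),'wrist',.087,p))
p=px('wrist',[.509,.267,.026]); m=(abs(U-p[0])<45)&(abs(V-p[1])<80)
st=cv2.morphologyEx((m&(im[:,:,0]>185)&(im[:,:,1]>125)).astype(np.uint8),3,np.ones((19,19)))>0
print('stand',rect(st,'wrist',.026,p))
go([.5088,.2645,.231],-1.661)
E
```

```text
holder 0.96 [0.607 0.215 0.006] [153. 156.]
holder 0.93 [0.409 0.307 0.007] [392. 239.]
holder 0.82 [0.513 0.268 0.018] [271. 211.]
stand 0.79 [0.512 0.271 0.006] [274. 209.]
[276.72010932 230.93102428] bar (array([263, 196,  21,  70, 662], dtype=int32), array([511.5, 261.4]), array([47.1, 12.6]), 84.1)
stand (array([ 284,  164,   22,  107, 1747], dtype=int32), array([495.6, 275.2]), array([91.5, 15.7]), 84.2)
t 10.82 yaw -1.662 shift [0.08 0.04 3.32] turn [-0.   -0.01 -0.01]
```

View pics/w5.png

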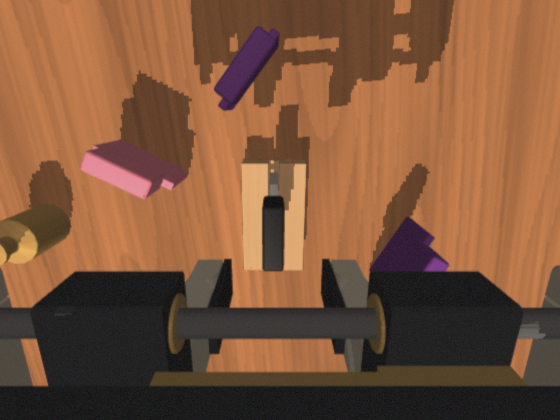

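The bar (273,233) sits between the fingers (232..322), aligned. Descend and grasp.

Request:
arm_command:
  series:
    - [[0, 0, 0], [0.02, 0, 0.6], 45]
    - [[0, 0, 0], [0.02, 0, 0.6], 45]
    - [[0, 0, 0], [0.02, 0, 0.6], 45]
    - [[0, 0, 0], [0.02, 0, 0.6], 45]
    - [[0, 0, 0], [0, 0, 0.6], 45]
    - [[0, 0, 0], [0, 0, 0.32], 45]
    - [[0, 0, 0], [0, 0, 0], 45]
    - [[0, 0, 0], [0, 0, 0], 0]
    - [[0, 0, 0], [0, 0, 0], 0]
    - [[0, 0, 0], [0, 0, 0], 0]
    - [[0, 0, 0], [0, 0, 0], 0]
    - [[0, 0, 0], [0, 0, 0], 0]
    - [[0, 0, 0], [0, 0, 0], 0]

```text
clock: 11.9
tcp_pos: [0.5092, 0.2644, 0.2315]
tool_rot: [-2.118, 2.319, -0.0]
force: [-1.2, 0.2, 2.1]
gripper_width: 0.0139
gripper_force: 30.0
```

Request:
arm_command:
  series:
    - [[0, 0, 0], [0, 0, -0.3], 0]
    - [[0, 0, 0], [0, 0, -0.5], 0]
    - [[0, 0, 0], [0, 0, -0.8], 0]
    - [[0, 0, 0], [0, 0, -0.8], 0]
    - [[0, 0, 0], [0, 0, -0.8], 0]
    - [[0, 0, 0], [0, 0, -0.8], 0]
    - [[0, 0, 0], [0, 0, -0.4], 0]
    - [[0, 0, 0], [0, 0, 0], 0]

```text
clock: 12.57
tcp_pos: [0.5095, 0.2647, 0.3438]
tool_rot: [-2.116, 2.316, -0.0]
force: [-0.3, 0.7, -1.2]
gripper_width: 0.0139
gripper_force: 30.0
```

```bash
python3 - <<'E'
from h import *
s=read_state(); print(s['gripper_width'],s['force'])
camera('wrist'); camera('scene'); camera('top')
for c in ['wrist','scene','top']:
  for d in place_of(c,'holder')[:3]: X=w(c,d['at']); print(c,round(d['p'],2),X.round(3),(R.from_rotvec(s['tool_rot']).inv().apply(X-s['tcp_pos'])).round(3))
go([.4765,-.013,.3415],-1.795)
E
```

```text
0.013922405205495031 [-0.28268391  0.67874018 -1.19408921]
wrist 0.71 [ 0.406  0.307 -0.002] [-0.031  0.108  0.346]
wrist 0.63 [ 0.601  0.21  -0.006] [ 0.048 -0.095  0.35 ]
wrist 0.58 [0.508 0.262 0.119] [0.003 0.002 0.224]
scene 0.77 [0.599 0.217 0.002] [ 0.041 -0.092  0.342]
scene 0.76 [0.515 0.159 0.   ] [ 0.105 -0.014  0.343]
scene 0.59 [0.511 0.262 0.124] [ 0.003 -0.001  0.22 ]
top 0.85 [ 0.605  0.215 -0.003] [ 0.042 -0.099  0.347]
top 0.55 [0.518 0.164 0.001] [ 0.1   -0.017  0.343]
top 0.53 [ 0.409  0.31  -0.001] [-0.035  0.106  0.345]
t 12.87 yaw -1.661 shift [11.16  0.28 -0.06] turn [ 0.01 -0.02  1.28]
```

Request:
arm_command:
  series:
    - [[0, 0, 0], [0.5, 0.02, 0], 0]
    - [[0, 0, 0], [0.9, 0.02, 0], 0]
    - [[0, 0, 0], [0.9, 0.02, 0], 0]
    - [[0, 0, 0], [0.9, 0.02, 0], 0]
    - [[0, 0, 0], [0.9, 0.02, 0], 0]
    - [[0, 0, 0], [0.9, 0.02, 0], 0]
    - [[0, 0, 0], [0.9, 0.02, 0], 0]
    - [[0, 0, 0], [0.9, 0.02, 0], 0]
    - [[0, 0, 0], [0.9, 0.02, 0], 0]
    - [[0, 0, 0], [0.9, 0.02, 0], 0]
    - [[0, 0, 0], [0.9, 0.02, 0], 0]
    - [[0, 0, 0], [0.9, 0.02, 0], 0]
    - [[0, 0, 0.64], [0.65, 0.04, 0], 0]
    - [[0, 0, 0.64], [0, 0, 0], 0]
    - [[0, 0, 0], [0, 0, 0], 0]

```text
clock: 14.12
tcp_pos: [0.4765, -0.0115, 0.3404]
tool_rot: [1.952, -2.46, -0.001]
force: [0.3, -0.2, -0.2]
gripper_width: 0.0137
gripper_force: 30.0
```

```bash
python3 - <<'E'
from h import *
s=read_state(); print(s['tcp_pos'])
a=snap('wrist','w6.png'); camera('scene'); camera('top')
for c in ['wrist','scene','top']:
  for t in ['slot','holder']:
   for d in place_of(c,t)[:4]:
    X=w(c,d['at']); 
    if t=='slot' or X[2]>.03: print(c,t,round(d['p'],2),X.round(3),(R.from_rotvec(s['tool_rot']).inv().apply(X-s['tcp_pos'])).round(3))
go([.4765,-.010,.231],-1.795)
E
```

```text
[ 0.47649915 -0.01148896  0.34041953]
wrist slot 0.67 [ 0.48  -0.008  0.027] [-0.004 -0.003  0.313]
wrist holder 0.85 [ 0.479 -0.013  0.124] [ 0.001 -0.003  0.216]
scene slot 0.88 [ 0.474 -0.013  0.027] [0.002 0.002 0.314]
scene holder 0.63 [ 0.475 -0.013  0.122] [0.001 0.001 0.218]
t 14.57 yaw -1.794 shift [0.01 0.03 4.39] turn [ 0.   -0.    0.01]
```

View pics/w6.png

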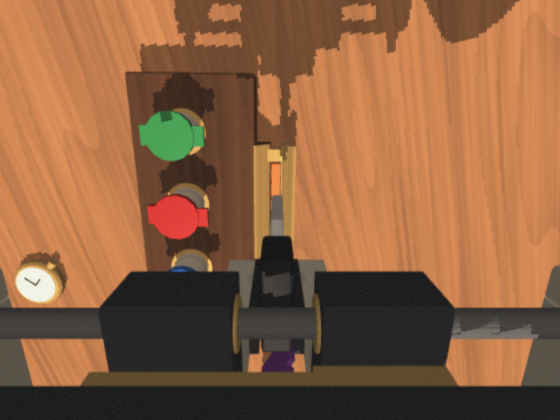

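The plate (277,215) lines up with the strip (275,180) between the lips; descend.

Request:
arm_command:
  series:
    - [[0, 0, 0], [0, 0.03, 0.6], 0]
    - [[0, 0, 0], [0, 0, 0.8], 0]
    - [[0, 0, 0], [0, 0, 0.8], 0]
    - [[0, 0, 0], [0, 0, 0.6], 0]
    - [[0, 0, 0], [0, 0, 0.3], 0]
    - [[0, 0, 0], [0, 0, 0.15], 0]
    - [[0, 0, 0], [0, 0, 0.15], 0]
    - [[0, 0, 0], [0, 0, 0.15], 0]
    - [[0, 0, 0], [0, 0, 0.15], 0]
    - [[0, 0, 0], [0, 0, 0], 0]

```text
clock: 15.4
tcp_pos: [0.4764, -0.01, 0.2482]
tool_rot: [-1.959, 2.456, 0.0]
force: [-0.3, -1.0, -1.0]
gripper_width: 0.0138
gripper_force: 30.0
```

Request:
arm_command:
  series:
    - [[0, 0, 0], [0, 0, 0.1], 0]
    - [[0, 0, 0], [0, 0, 0.1], 0]
    - [[0, 0, 0], [0, 0, 0.1], 0]
    - [[0, 0, 0], [0, 0, 0.1], 0]
    - [[0, 0, 0], [0, 0, 0.1], 0]
    - [[0, 0, 0], [0, 0, 0], 0]

```text
clock: 15.9
tcp_pos: [0.4767, -0.0099, 0.2356]
tool_rot: [-1.958, 2.456, -0.0]
force: [2.2, -1.3, -0.7]
gripper_width: 0.014
gripper_force: 30.0
```

Request:
arm_command:
  series:
    - [[0, 0, 0], [0, -0.03, 0.06], 0]
    - [[0, 0, 0], [0, 0, 0.06], 0]
    - [[0, 0, 0], [0, 0, 0.06], 0]
    - [[0, 0, 0], [0, 0, 0.06], 0]
    - [[0, 0, 0], [0, 0, 0], 0]

```text
clock: 16.32
tcp_pos: [0.4772, -0.0101, 0.2301]
tool_rot: [-1.959, 2.456, -0.0]
force: [-1.3, 1.4, 7.4]
gripper_width: 0.0142
gripper_force: 30.0
```

Request:
arm_command:
  series:
    - [[0, 0, 0], [0, 0, 0.04], 0]
    - [[0, 0, 0], [0, 0, 0.04], 0]
    - [[0, 0, 0], [0, 0, 0], 0]
    - [[0, 0, 0], [0, 0, 0], 0]

```text
clock: 16.65
tcp_pos: [0.4772, -0.0101, 0.2293]
tool_rot: [-1.959, 2.455, -0.001]
force: [-6.3, 2.0, 20.9]
gripper_width: 0.0135
gripper_force: 30.0
```

Request:
arm_command:
  series:
    - [[0, 0, 0], [0, 0, -0.01], 0]
    - [[0, 0, 0], [0, 0, 0], 0]
    - [[0, 0, 0], [0, 0, 0], 0]
    - [[0, 0, 0], [0, 0, 0], 0]
    - [[0, 0, 0], [0, 0, 0], 0]
    - [[0, 0, 0], [0, 0, 0], 0]

```text
clock: 17.15
tcp_pos: [0.4772, -0.0101, 0.2293]
tool_rot: [-1.959, 2.455, -0.001]
force: [-4.6, 2.7, 17.1]
gripper_width: 0.0139
gripper_force: 30.0
```

```bash
python3 - <<'E'
from h import *
s=read_state(); print(s['tcp_pos'],s['force'],s['clock'])
a=snap('wrist','w7.png'); camera('scene'); b=camera('top')
for c in ['wrist','scene','top']:
  for t in ['holder']:
   for d in place_of(c,t)[:4]: print(c,t,round(d['p'],2),w(c,d['at']).round(3))
s=read_state(); print(s['tcp_pos'],s['force'],s['clock'])
sc=camera('scene')[165:245,220:345]
cv2.imwrite('pics/c7.png',np.hstack([cv2.resize(sc,(450,400),interpolation=2),cv2.resize(a[60:340,110:355],(350,400))])[:,:,::-1])
E
```

```text
[ 0.47718864 -0.01010728  0.22929187] [-4.559216    2.66218277 17.06138631] 17.15
wrist holder 0.63 [ 0.476 -0.013  0.011]
scene holder 0.65 [0.603 0.214 0.002]
scene holder 0.62 [0.514 0.161 0.001]
scene holder 0.55 [ 0.409  0.312 -0.003]
scene holder 0.52 [ 0.478 -0.014  0.009]
top holder 0.8 [ 0.606  0.214 -0.002]
top holder 0.66 [0.519 0.163 0.   ]
[ 0.47717573 -0.01011175  0.22931164] [-4.92106936  1.94642602 17.38019659] 17.45
```

View pics/c7.png

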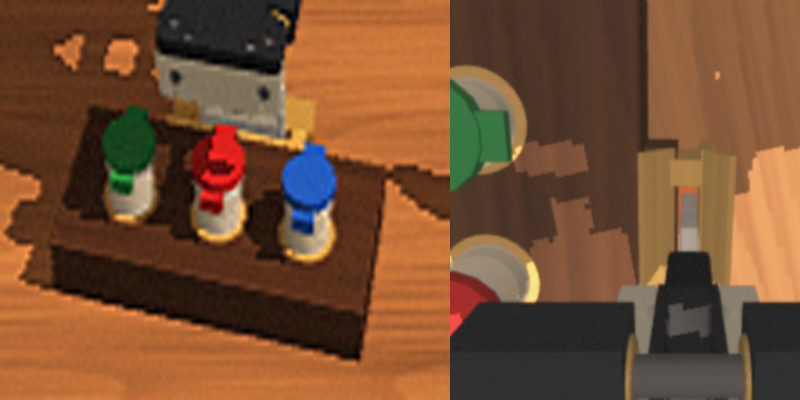

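The holder stands upright in the slot with its foot at about 10 mm. The force is steady at 17 N, above the 8.8 N the spring can give, so the strip is on its stop. All three caps are shut, so I hand in.

```bash
python3 -c "
from station import hand_in; print(hand_in())"
```

```text
the job is handed in; nothing more can be done
None
```

The red cap is shut, the holder is pressed fully home behind the brass lip and still gripped, and the job was handed in at about 17.5 s of robot time; no verdict came back.

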